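# Stand the boxed award heavy end down in the slanted rack

### The job

The long sealed carton lying on the blue cutting mat holds an award whose metal base makes one end much heavier than the other; nothing on the outside shows which end, so lift it to feel. Stand the carton heavy end down in the empty bay of the slanted rack, its foot flat on the bay's sloping floor and its side flat against the low back, so that it stays leaning there when you let go. Do not drop the carton or let it tip out of the rack, and leave the carton already in the rack, the tape dispenser, the tissue box and the phone where they are.

Things in the scene. Friction and masses are not known exactly. Their poses are not given: they have to be found in the camera images.
- carton_mid (a point): centre of the sealed kraft carton to be racked: stiff closed box 180 mm long, 48 x 48 mm square section, red paper band 40 mm wide round its middle, tape over each end; alike at both ends and all sides. At the start it lies on the table, centre 24 mm up. Own x is its length (which x end is heavy is random in every start), z is up as it lies
- carton: the same carton; origin 24 mm under carton_mid (middle of the side it lies on at the start), same axes. Weighs 0.37 to 0.51 kg; its centre of mass lies on the long axis, 40 to 47 mm from the middle towards the heavy end. Firm grips of 60 to 100 N do not hurt it
- rack_bay (a point): empty bay of slanted rack (grey sheet trough with two bays on dark bar feet, fixed, 228 mm wide, 81 high, 142 deep): middle of the bay's inner bottom corner line, 16 mm above the table. Axes: x level from open front to back, y level along the rack away from the other bay, z up. The floor rises from here to the front along (-0.866, 0, 0.5) for 62 mm; a seated carton's centre is at (24, 0, 90) mm
- bay_back_top (a point): middle of the top edge of the empty bay's back, same axes as rack_bay. The back rises from rack_bay to here along (0.5, 0, 0.866), 60 mm, leaning back 30 degrees, square to the floor; a seated carton's length lies along it. The bay is 108 mm wide, its cheeks 4 mm thick and 40 mm high from the floor. A carton set heavy end up tips backwards over this low edge
- neighbour: an identical-looking carton (48 x 48 x 180 mm) already standing in the rack's other bay, loose, leaning back 30 degrees; origin at the centre of its foot, z along its length upwards. It stands 106 to 118 mm along the rack's -y from the empty bay's middle. Leave it alone
- dispenser: blue desk tape dispenser with a tape roll, 155 x 62 x 96 mm high, heavy, loose; origin under its centre, x along its length. Leave it alone
- tissues: yellow tissue box 110 x 210 x 55 mm high with a tissue sticking out to about 95 mm, loose; origin under its centre, y along its length. Leave it alone
- phone: red-edged phone with a dark screen lying face up, 72 x 150 x 9 mm, loose; origin under its centre, y along its length. Leave it alone
Mind the look-alikes: they are no part of the job. What is shaped like the part that bears rack_bay but pink is not meant.

How it is judged:
By the outcome, as a careful person would: the job done as asked, in the order asked, and still so for the second after the job is handed in, with the robot touching nothing.
It also fails if it takes over 48 s, if anything falls off the work surface, if the arm or the gripper's body presses on something with over 40 N, if the wrist force passes 120 N, or if a joint passes its speed limit or range.

### The arm

A 6-joint arm with a two-finger parallel gripper is mounted at the origin on the work surface. World frame = base frame: x ahead of the robot, y to its left, z up, the work surface at z = 0. Lengths are in mm, angles in rad, forces in N, time in s.
With the tool pointing down it reaches from about 300 to 850 mm from the base axis. Payload 4.2 kg.
Tool frame: the origin (TCP) lies on the centre line of the jaws, within the pads' length; the fingertips stand 25 mm ahead of it and the grasp point (between the pads) lies 6 mm ahead of it; z points along the fingers, y is the direction in which the jaws open and shut (so a half turn about z gives the same grasp; the last joint's range is limited). The gripper opens to 91 mm and grips with 3 to 60 N. Pads are 32 mm wide; open, the fingers measure 118 mm over their backs; the gripper's body (76 mm by 178 mm) begins 60 mm behind the grasp point.
Start: joints at [-1.22, 0.32, 1.565, -0, 1.257, -0.02], TCP at [208.361, -535.935, 238.976] pointing down, gripper open.
Joint ranges: [-3.11, 3.11], [-0.84, 2.01], [0.21, 2.61], [-1.34, 4.49], [0.05, 2.63], [-2.56, 2.56]. Speed limits (rad/s): [2.57, 2.57, 3.14, 3.14, 3.14, 3.14].

### API

Orientations are given as a rotation vector (axis times angle).
In Python, from station import manip gives the robot as it stands. The module is installed in compiled form; this text tells all that it offers.
- The arm moves only by the tool move_arm, never from a script. Its argument "moves" is a list of rows, each a list of 5 numbers: the shift along the world's x, y, z in cm, then the turn about the world's z in degrees, then the finger opening in cm, from 0 to 9.12. A call has 1 to 20 rows; each row shifts and turns the commanded pose from where the row before left it; what a row does not reach is not made up. A row lasts 1/8 s, in which the tool goes at most 62.5 mm and 10.7 degrees, less where a joint would pass 70% of its speed; a pose out of reach is approached as far as the arm can. A call with a gripper value outside its range is refused whole. The fingers move at their own pace and stop on an object; "grip_force" is the grip in N (left out, the last holds). Time passes only in rows, so rows that do not move let the fingers close. It gives the time, the measured TCP pose, the force and the opening at its end, in the units of the state.
- manip.get_obs(): the state, without advancing time (a new reading comes with each control period).
- manip.get_image(name): name is "side" or "top" or "wrist"; returns the picture (480x640x3 uint8, red, green, blue); there is no depth.
- manip.camera_params(name): a dict with "vfov" (degrees; the focal length in pixels is half the picture's height over the tangent of half this angle, whatever the lens; pixels are square), "cx", "cy" (the principal point, pixels), "k1" (the pictures are not rectified: a ray, as slopes to the right and down, at radius r is drawn at 1 + k1 r^2 times it, then the intrinsics apply), "xyz" and "attitude" of the camera in the world. Camera axes: x right, y down, z forward; pixel columns grow to the right and rows downward; lengths in mm; the calibration is good to about 2 mm. A picture is of the moment at which its call begins: read the wrist's pose just before it. camera_params takes no time and is no camera call; for the wrist camera it gives the pose at the moment of the call.
- manip.sign_off(): hands the job in, once; it reports no verdict.
Trained networks look in the newest picture that a camera, given by its name, has taken for a name from the list of things; names that differ only in an ending like _2 or _b are one class to them, and where a whole thing is asked for, a point or a joint stands for the part that bears it (a point fixed in the world has none). Each returns a list of dicts, best first, with "conf" (0 to 1); they miss things now and then, are a little off and sometimes report something else, mostly with a low value. They report only what shows in the picture. A call takes as long as a camera call. They do not tell look-alikes from the thing itself.
- manip.trace(camera, label): "mask" (480x640 bool, what is visible of it) and "extent" ([left, top, right, bottom] in pixels, round what is visible of it).
The state is a dict: "time": time; "joint_pos": joint angles; "qd": joint speeds; "tau": joint torques, N m; "tcp_pos": TCP position; "orientation": TCP orientation; "contact_force": force on the tool from outside, world axes, zero at the start; "moment": the same for the moment, N m; "width": finger opening in mm.
Only numpy, scipy, OpenCV 4.12 (cv2) and the standard library are available. Lean on these libraries where they do the work, as an engineer would, in place of code of your own. Each camera call takes 0.05 s, during which the arm holds its last target. There are 200 camera calls.

## Working session

There is one attempt and no reset: what is moved stays moved. The work goes in short steps, Python scripts to look and compute and a tool call to move; the robot and the scene stay as the last step left them, time stands still between calls to the robot, and variables do not carry over. Pictures are saved under pics/ and viewed, about 8 in all and at most 12, crops included, and the job is handed in when it is done.

Besides the shell and the picture viewer there is one more tool, called by a JSON object that holds its "op" and its "data", one argument or row to a line. move_arm: Moves the arm, as the interface text tells. Its arguments: {"type":"object","properties":{"moves":{"type":"array","items":{"type":"array","items":{"type":"number"}}},"grip_force":{"type":"number"}},"required":["moves"]}

```bash
mkdir -p pics; cat > h.py <<'E'
import numpy as np, cv2
from scipy.spatial.transform import Rotation as R
from station import manip
def cam(n):
    p=manip.camera_params(n); f=240/np.tan(np.radians(p['vfov'])/2); a=np.array(p['attitude'],float)
    M=R.from_rotvec(a).as_matrix() if a.size==3 else (a.reshape(3,3) if a.size==9 else R.from_quat(a).as_matrix())
    return dict(f=f,c=np.array([p['cx'],p['cy']]),k=p['k1'],t=np.array(p['xyz'],float),M=M)
def proj(c,P):
    q=(np.atleast_2d(P)-c['t'])@c['M']; s=q[:,:2]/q[:,2:]; r2=(s**2).sum(1,keepdims=True)
    return s*(1+c['k']*r2)*c['f']+c['c']
def ray(c,uv):
    d=(np.atleast_2d(uv)-c['c'])/c['f']; s=d.copy()
    for _ in range(20): s=d/(1+c['k']*(s**2).sum(1,keepdims=True))
    v=np.c_[s,np.ones(len(s))]@c['M'].T; return v
def onz(c,uv,z):
    v=ray(c,uv); return c['t']+v*((z-c['t'][2])/v[:,2:])
def shot(n,f=None):
    im=manip.get_image(n)
    if f: cv2.imwrite('pics/'+f,im[:,:,::-1])
    return im
E
python3 - <<'E'
from h import *
for n in ['top','side']:
    print(n,manip.camera_params(n)); shot(n,n+'0.png')
    for l in ['carton','rack_bay','neighbour','tissues']:
        for d in manip.trace(n,l)[:4]: print(l,d['conf'],d['extent'])
print(manip.camera_params('wrist')); print(manip.get_obs())
E
```

```text
top {'vfov': 42.24391473839009, 'cx': 326.86606200090057, 'cy': 234.9752918059181, 'k1': -0.09930498752039349, 'xyz': array([ 406.27555752,  -36.46771321, 1224.7252594 ]), 'attitude': array([-2.16444375,  2.19528276, -0.06738566])}
carton 0.84 [367.1, 174.4, 462.0, 237.7]
rack_bay 0.95 [420.6, 320.8, 497.2, 451.1]
rack_bay 0.85 [199.0, 118.9, 279.4, 244.2]
rack_bay 0.65 [128.5, 286.7, 208.3, 415.3]
neighbour 0.75 [174.7, 122.8, 260.7, 169.2]
tissues 0.91 [418.0, 88.4, 532.6, 152.3]
side {'vfov': 54.91800528354856, 'cx': 313.494007881375, 'cy': 230.65042119059302, 'k1': -0.11535886419309999, 'xyz': array([332.8068942 , 623.26850106, 662.03985161]), 'attitude': array([-0.30366878,  2.75499244, -1.26146825])}
carton 0.59 [267.2, 173.0, 334.0, 231.6]
rack_bay 0.73 [404.3, 164.1, 497.7, 233.9]
rack_bay 0.7 [321.5, 365.0, 491.3, 476.1]
rack_bay 0.58 [157.1, 274.3, 302.7, 368.6]
neighbour 0.7 [141.6, 253.4, 225.2, 309.6]
tissues 0.67 [215.1, 131.7, 281.9, 200.5]
{'vfov': 67.74213687010274, 'cx': 323.0772389905145, 'cy': 241.72515776344608, 'k1': -0.030399477097860787, 'xyz': array([ 269.70900341, -512.22761234,  384.75009084]), 'attitude': array([ 2.42598428, -1.65997454, -0.19702156])}
{'time': 0.5, 'joint_pos': array([-1.22002124e+00,  3.19642122e-01,  1.56453561e+00,  1.62523373e-05,
        1.25738638e+00, -2.00117836e-02]), 'qd': array([-0.00084705, -0.00151796, -0.00024745,  0.00072232,  0.00059334,
        0.00039625]), 'tau': array([-9.36454053e-04, -4.11996102e+01, -2.32040387e+01,  7.26554263e-02,
        3.84126767e-02, -3.12885675e-05]), 'tcp_pos': array([ 208.35141396, -535.93005706,  238.93787685]), 'orientation': array([3.08773398e+00, 5.79087505e-01, 3.13354600e-05]), 'contact_force': array([-0.47548584,  0.40242947,  0.33628744]), 'moment': array([-0.00850619,  0.06842647,  0.01489608]), 'width': 91.25501999158156}
```

View pics/top0.png

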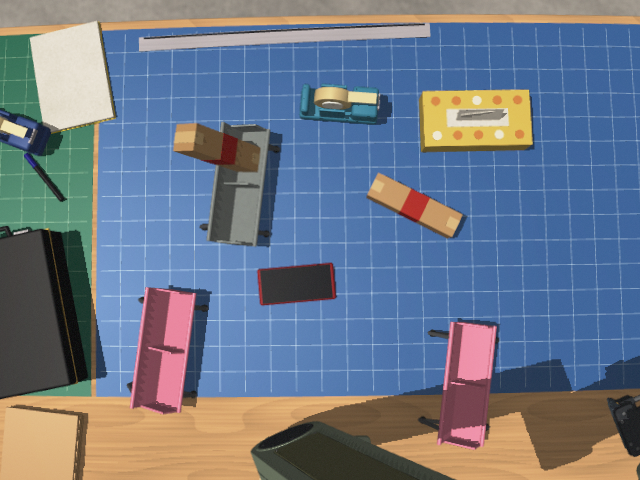

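View pics/side0.png

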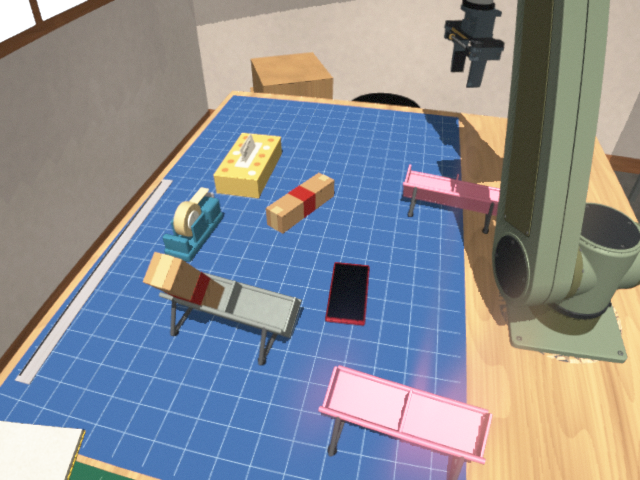

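```bash
python3 - <<'E'
from h import *
T,S=cam('top'),cam('side')
t=cv2.imread('pics/top0.png'); s=cv2.imread('pics/side0.png')
a=cv2.resize(t[110:260,165:295],None,fx=3.0,fy=3.0,interpolation=2)  # 390x450
b=cv2.resize(s[240:375,130:310],None,fx=2.2,fy=2.2,interpolation=2)  # 396x297
o=np.zeros((450,790,3),np.uint8); o[:450,:390]=a; o[:297,392:788]=b; cv2.imwrite('pics/crop1.png',o)
for n,c in (('top',T),('side',S)):
    manip.get_image(n)
    m=manip.trace(n,'carton')[0]['mask'].astype(np.uint8); mm=cv2.moments(m,True); print(n,'centroid',mm['m10']/mm['m00'],mm['m01']/mm['m00'], onz(c,[mm['m10']/mm['m00'],mm['m01']/mm['m00']],30))
    r=cv2.minAreaRect(max(cv2.findContours(m,0,1)[0],key=len)); bp=cv2.boxPoints(r); print(bp.round(1).tolist())
    if n=='top': print(onz(c,bp,48).round(1))
for uv in [(239,183),(258,183),(298,285),(426,320)]: print(uv,onz(T,uv,30).round(0))
E
```

```text
top centroid 413.4592211609111 205.77002204261572 [[ 546.66274712 -193.39488974   30.        ]]
[[364.3999938964844, 198.1999969482422], [377.6000061035156, 171.8000030517578], [463.20001220703125, 214.60000610351562], [450.0, 241.0]]
[[ 560.4  -97.7   48. ]
 [ 611.  -124.    48. ]
 [ 526.3 -285.9   48. ]
 [ 476.2 -259.1   48. ]]
side centroid 299.5208235844642 202.40617688348152 [[ 549.11686317 -179.75979343   30.        ]]
[[259.20001220703125, 211.6999969482422], [323.5, 167.60000610351562], [340.70001220703125, 192.6999969482422], [276.5, 236.8000030517578]]
(239, 183) [[596. 145.  30.]]
(258, 183) [[596. 108.  30.]]
(298, 285) [[397.  32.  30.]]
(426, 320) [[ 326. -213.   30.]]
```

View pics/crop1.png

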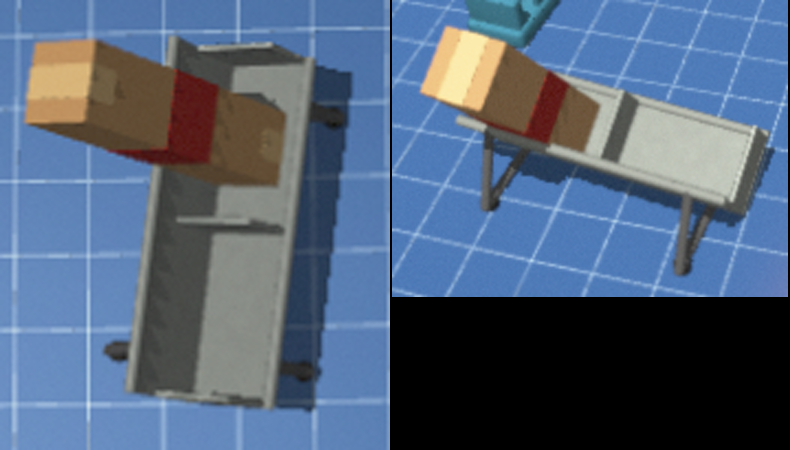

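```bash
python3 - <<'E'
from h import *
from scipy.optimize import least_squares
T,S=cam('top'),cam('side')
M=[(T,(207.7,240),(32,58,52)),(T,(256.7,246),(-54,58,31)),(T,(269.3,130),(-54,-170,31)),(T,(222.3,122.7),(32,-170,52)),
(S,(160,294.5),(32,-170,52)),(S,(288.2,336.8),(32,58,52)),(T,(230,239),(0,54,0)),(T,(236.7,181.7),(0,-54,0)),(S,(300.9,299.1),(-34,58,65.6))]
def w(p,q):
    c,s=np.cos(p[2]),np.sin(p[2]); return np.array([p[0]+c*q[0]-s*q[1],p[1]+s*q[0]+c*q[1],p[3]+q[2]])
f=lambda p:np.concatenate([(proj(c,w(p,q))[0]-uv) for c,uv,q in M])
r=least_squares(f,[560,150,np.pi/2,16],loss='soft_l1'); print(r.x,np.degrees(r.x[2])); print(f(r.x).reshape(-1,2).round(1))
# carton fit against masks in both views
t=[];
for n,c in (('top',T),('side',S)):
    manip.get_image(n); t.append((c,manip.trace(n,'carton')[0]['mask']))
B=np.array([(a,b,d) for a in(-90,90) for b in(-24,24) for d in(0,48)],float)
def cost(p):
    R2=np.array([[np.cos(p[2]),-np.sin(p[2]),0],[np.sin(p[2]),np.cos(p[2]),0],[0,0,1]])
    P=B@R2.T+[p[0],p[1],p[3]]; e=0
    for c,m in t:
        k=np.zeros((480,640),np.uint8); cv2.fillConvexPoly(k,cv2.convexHull((proj(c,P)*16).round().astype(np.int32)),1,shift=4)
        e+=1-(k.astype(bool)&m).sum()/(k.astype(bool)|m).sum()
    return e
from scipy.optimize import minimize
for z0 in (0,10):
    q=minimize(cost,[546,-193,np.radians(63),z0],method='Nelder-Mead',options=dict(initial_simplex=np.array([[546,-193,1.1,z0],[556,-193,1.1,z0],[546,-183,1.1,z0],[546,-193,1.2,z0],[546,-193,1.1,z0+8]])))
    print(q.x,np.degrees(q.x[2]),q.fun)
print(np.degrees(np.linalg.norm([1])),manip.get_obs()['orientation'])
E
```

```text
[537.12251815 159.89931219   1.44473046   7.1139159 ] 82.7769577857547
[[ 0.7  0.2]
 [-2.  -0.1]
 [-0.4 -0.3]
 [ 1.2 -0.2]
 [ 1.1  2.1]
 [-6.7 -2.9]
 [-0.1  2.7]
 [-0.1  6. ]
 [-4.5 -0.3]]
[ 547.34067392 -192.44017149    1.09447528    1.28996633] 62.70881423530821 0.07218251143484788
[ 548.55802905 -188.54052957    1.08947235    3.67076799] 62.42216740390762 0.11239556008938112
57.29577951308232 [3.08771578e+00 5.79114345e-01 9.93985092e-05]
```

{"op": "move_arm", "data": {
  "moves": [
    [3.4,3.4,0,4.2,8],
    [3.4,3.4,0,4.2,8],
    [3.4,3.4,0,4.2,8],
    [3.4,3.4,0,4.2,8],
    [3.4,3.4,0,4.2,8],
    [3.4,3.4,0,4.2,8],
    [3.4,3.4,0,4.2,8],
    [3.4,3.4,0,4.2,8],
    [3.4,3.4,0,4.2,8],
    [3.3,3.8,0,3.7,8],
    [0,0,0,0,8],
    [0,0,0,0,8]
  ],
  "grip_force": 50
}}

```text
time: 2.4
tcp_pos: [547.0, -192.2, 238.8]
orientation: [-2.682, -1.636, 0.001]
contact_force: [-0.5, -1.2, 0.4]
width: 79.8
```

```bash
python3 - <<'E'
from h import *
c=cam('wrist'); o=manip.get_obs(); print(o['tcp_pos'],o['orientation'],o['joint_pos'],o['contact_force'],o['moment'],c['t'])
im=shot('wrist','w1.png')
d=manip.trace('wrist','carton')
for e in d[:2]:
    m=e['mask'].astype(np.uint8); r=cv2.boxPoints(cv2.minAreaRect(max(cv2.findContours(m,0,1)[0],key=len))); print(e['conf'],r.round(0).tolist()); P=onz(c,r,48); print(P.round(1).tolist(),P.mean(0))
# red band
hs=cv2.cvtColor(im,cv2.COLOR_RGB2HSV); red=((hs[...,0]<6)|(hs[...,0]>174))&(hs[...,1]>170)&(hs[...,2]>70); 
n,l,s,ce=cv2.connectedComponentsWithStats(red.astype(np.uint8))
for i in range(1,n):
    if s[i,4]>300: print(s[i],ce[i],onz(c,ce[i],48))
E
```

```text
[ 546.96466854 -192.15284072  238.82058744] [-2.68218772e+00 -1.63565340e+00  1.39937584e-03] [-3.57307461e-01  3.27467113e-01  1.55322925e+00 -7.24174109e-04
  1.26146040e+00  1.18490969e-01] [-0.46372568 -1.16184695  0.39519535] [-0.01313566 -0.03624506  0.0087773 ] [ 577.28268099 -133.7957297   384.57671966]
0.76 [[299.0, 128.0], [352.0, 128.0], [352.0, 295.0], [299.0, 295.0]]
[[568.9, -102.5, 48.0], [611.4, -124.4, 48.0], [540.5, -268.6, 48.0], [493.1, -244.2, 48.0]] [ 553.50431306 -184.95620786   48.        ]
0.18 [[420.0, 174.0], [550.0, 127.0], [601.0, 269.0], [471.0, 316.0]]
[[649.6, -189.9, 48.0], [772.8, -205.4, 48.0], [775.3, -359.2, 48.0], [639.1, -345.1, 48.0]] [ 709.20983241 -274.90017469   48.        ]
[ 70   0  89 165 649] [120.90292758 103.605547  ] [[436.97985824  -9.7660716   48.        ]]
[ 301  206   49   40 1845] [324.80325203 225.39186992] [[ 548.74853875 -192.75110675   48.        ]]
```

View pics/w1.png

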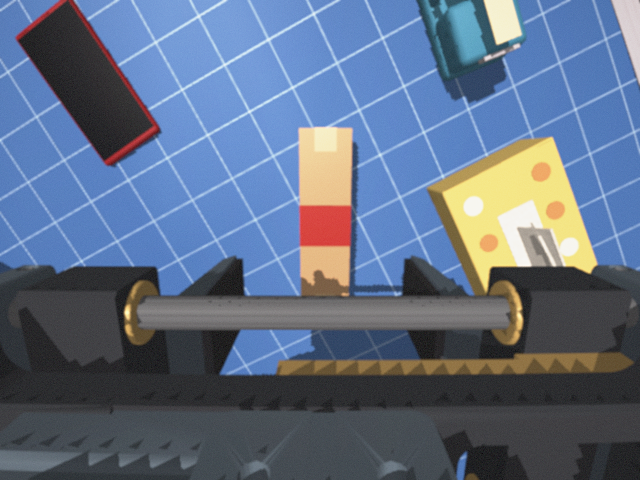

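{"op": "move_arm", "data": {
  "moves": [
    [0.1,0,-4,0,8],
    [0,0,-4,0,8],
    [0,0,-4,0,8],
    [0,0,-4,0,8],
    [0,0,-3,0,8],
    [0,0,-1.7,0,8],
    [0,0,0,0,8],
    [0,0,0,0,4],
    [0,0,0,0,4],
    [0,0,0,0,4],
    [0,0,0,0,4],
    [0,0,0,0,4],
    [0,0,1,0,4],
    [0,0,1,0,4],
    [0,0,1,0,4],
    [0,0,0,0,4],
    [0,0,0,0,4]
  ],
  "grip_force": 60
}}

```text
time: 4.62
tcp_pos: [548.1, -191.9, 61.8]
orientation: [-2.682, -1.635, 0.0]
contact_force: [0.5, 0.5, -4.5]
width: 47.7
```

```bash
python3 - <<'E'
from h import *
o=manip.get_obs(); Rm=R.from_rotvec(o['orientation']).as_matrix(); print(o['tcp_pos'],o['width'],o['contact_force'],o['moment'],'tool frame',Rm.T@o['contact_force'],Rm.T@o['moment'],'tool x',Rm[:,0])
T=cam('top'); S=cam('side'); s=shot('side'); t=shot('top')
o=np.vstack([cv2.resize(s[140:260,220:400],None,fx=3,fy=2.5)])
cv2.imwrite('pics/l1.png',o[:,:,::-1])
E
```

```text
[ 548.09428998 -191.86116895   61.82641512] 47.70094246312976 [ 0.52481178  0.5111348  -4.52012639] [-0.22844024  0.07335793 -0.03588085] tool frame [0.69522098 0.23433337 4.51995403] [-0.03939636 -0.23665786  0.03598259] tool x [ 4.57948756e-01  8.88978585e-01 -1.09774073e-04]
```

View pics/l1.png

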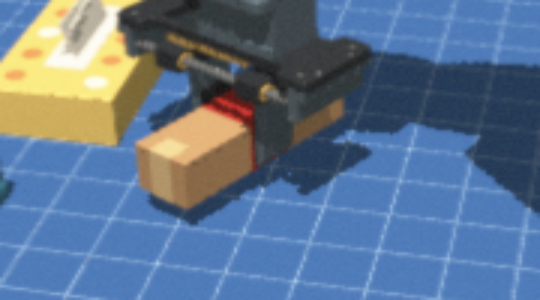

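{"op": "move_arm", "data": {
  "moves": [
    [0,0,-1.1,0,4],
    [0,0,-1.1,0,4],
    [0,0,-0.9,0,4],
    [0,0,0,0,4],
    [0,0,0,0,6.8],
    [0,0,0,0,6.8],
    [0,0,0,0,6.8],
    [-1.4,-2.65,0,0,6.8],
    [-1.4,-2.65,0,0,6.8],
    [0,0,0,0,6.8],
    [0,0,0,0,4],
    [0,0,0,0,4],
    [0,0,0,0,4],
    [0,0,0,0,4]
  ],
  "grip_force": 15
}}

```text
time: 6.48
tcp_pos: [520.8, -244.3, 31.0]
orientation: [2.682, 1.636, 0.001]
contact_force: [1.2, 0.7, 0.3]
width: 48.0
```

```bash
python3 - <<'E'
from h import *
o=manip.get_obs(); print(o['tcp_pos'],o['width'],o['contact_force'],o['moment'],o['joint_pos'][5])
# arc increments, cm
d=R.from_rotvec(o['orientation']).as_matrix()[:,0]; L=149
th=np.radians(np.linspace(0,90,19)); x=-L*np.cos(th)+24*np.sin(th); z=L*np.sin(th)+24*np.cos(th)
for a,b in zip(np.diff(x),np.diff(z)): print([round(a*d[0]/10,2),round(a*d[1]/10,2),round(b/10,2),0,4],end=', ')
c=cam('wrist'); shot('wrist'); shot('top','t2.png'); m=manip.trace('top','carton')
for e in m[:2]: print(e['conf'],e['extent'])
E
```

```text
[ 520.81007482 -244.29834192   31.03297717] 48.01598839928849 [1.15930499 0.69160683 0.27694122] [ 0.22474745 -0.16829709 -0.01375585] 0.01581507573129753
[np.float64(0.12), np.float64(0.24), np.float64(1.29), 0, 4], [np.float64(0.17), np.float64(0.34), np.float64(1.26), 0, 4], [np.float64(0.22), np.float64(0.43), np.float64(1.22), 0, 4], [np.float64(0.27), np.float64(0.53), np.float64(1.18), 0, 4], [np.float64(0.32), np.float64(0.61), np.float64(1.12), 0, 4], [np.float64(0.36), np.float64(0.7), np.float64(1.06), 0, 4], [np.float64(0.4), np.float64(0.78), np.float64(0.98), 0, 4], [np.float64(0.44), np.float64(0.85), np.float64(0.9), 0, 4], [np.float64(0.47), np.float64(0.92), np.float64(0.82), 0, 4], [np.float64(0.5), np.float64(0.98), np.float64(0.72), 0, 4], [np.float64(0.53), np.float64(1.03), np.float64(0.63), 0, 4], [np.float64(0.55), np.float64(1.07), np.float64(0.52), 0, 4], [np.float64(0.57), np.float64(1.11), np.float64(0.41), 0, 4], [np.float64(0.59), np.float64(1.14), np.float64(0.3), 0, 4], [np.float64(0.6), np.float64(1.16), np.float64(0.19), 0, 4], [np.float64(0.6), np.float64(1.17), np.float64(0.08), 0, 4], [np.float64(0.6), np.float64(1.17), np.float64(-0.04), 0, 4], [np.float64(0.6), np.float64(1.16), np.float64(-0.15), 0, 4], 0.88 [367.9, 172.7, 433.2, 221.9]
```

{"op": "move_arm", "data": {
  "moves": [
    [0.12,0.24,1.29,0,4],
    [0.17,0.34,1.26,0,4],
    [0.22,0.43,1.22,0,4],
    [0.27,0.53,1.18,0,4],
    [0.32,0.61,1.12,0,4],
    [0.36,0.7,1.06,0,4],
    [0.4,0.78,0.98,0,4],
    [0.44,0.85,0.9,0,4],
    [0.47,0.92,0.82,0,4],
    [0.5,0.98,0.72,0,4],
    [0.53,1.03,0.63,0,4],
    [0.55,1.07,0.52,0,4],
    [0,0,0,0,4]
  ]
}}

```text
time: 8.25
tcp_pos: [564.5, -159.3, 148.2]
orientation: [2.681, 1.637, 0.001]
contact_force: [-0.5, -0.3, -5.8]
width: 48.2
```

```bash
python3 - <<'E'
from h import *
o=manip.get_obs(); print(o['tcp_pos'],o['width'],o['contact_force'],o['moment'])
s=shot('side'); cv2.imwrite('pics/l2.png',cv2.resize(s[100:280,200:440],None,fx=2.5,fy=2.5)[:,:,::-1])
E
```

```text
[ 564.51309832 -159.27151248  148.24653504] 48.17290398597207 [-0.54944814 -0.30039091 -5.80028379] [-0.31829916  0.07294379 -0.00300711]
```

View pics/l2.png

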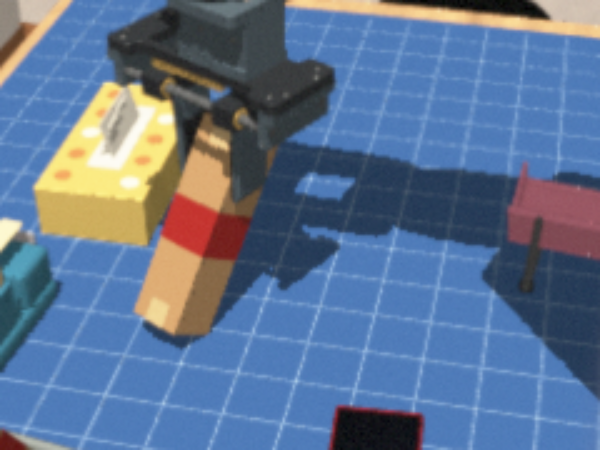

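{"op": "move_arm", "data": {
  "moves": [
    [0.57,1.11,0.41,0,4],
    [0.59,1.14,0.3,0,4],
    [0.6,1.16,0.19,0,4],
    [0.6,1.17,0.08,0,4],
    [0.6,1.17,-0.04,0,4],
    [0.6,1.16,-0.15,0,4],
    [0,0,0,0,4]
  ],
  "grip_force": 11
}}

```text
time: 9.18
tcp_pos: [600.3, -89.3, 156.2]
orientation: [-2.681, -1.636, -0.003]
contact_force: [-1.2, 3.6, 3.1]
width: 47.7
```

```bash
python3 - <<'E'
from h import *
o=manip.get_obs(); print(o['tcp_pos'],o['width'],o['contact_force'],o['moment'])
s=shot('side'); cv2.imwrite('pics/l3.png',cv2.resize(s[100:280,200:440],None,fx=2.5,fy=2.5)[:,:,::-1])
E
```

```text
[600.26038747 -89.32161559 156.16226613] 47.72824888080034 [-1.22477068  3.62830149  3.05091902] [ 0.85413814  0.48886856 -0.10665285]
```

View pics/l3.png

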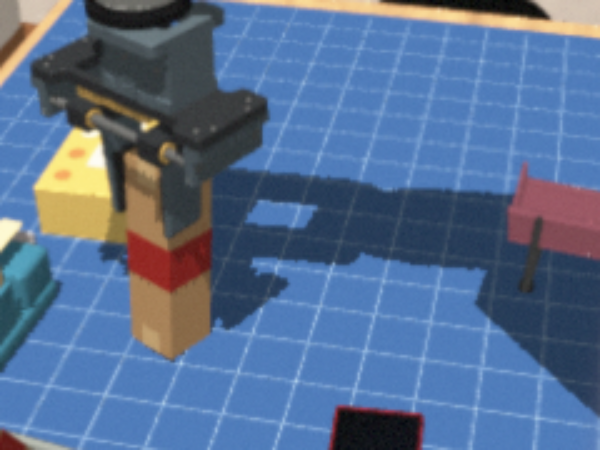

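{"op": "move_arm", "data": {
  "moves": [
    [0,0,0,0,5.2],
    [0,0,0,0,6],
    [0,0,0,0,8],
    [0,0,0,0,8],
    [0,0,2,0,8],
    [0,0,4,0,8],
    [0,0,4,0,8],
    [0,1,4,5,8],
    [0,3,2,8,8],
    [0,3,0,7,8],
    [0,3,0,0,8],
    [0,0,0,0,8]
  ]
}}

```text
time: 10.72
tcp_pos: [599.4, 10.4, 315.9]
orientation: [2.355, 2.079, 0.0]
contact_force: [-0.4, 0.1, 0.1]
width: 80.1
```

```bash
python3 - <<'E'
from h import *
import pickle
c=cam('wrist'); o=manip.get_obs(); print(o['tcp_pos'],o['width'],o['contact_force'])
s=shot('wrist','w2.png'); pickle.dump(c,open('w2.pkl','wb'))
t=shot('top','t3.png')
for e in manip.trace('top','carton')[:2]: print(e['conf'],e['extent'])
E
```

```text
[599.41200033  10.42440036 315.89654404] 80.14982755924352 [-0.40112931  0.0657364   0.0815032 ]
0.57 [344.5, 147.2, 382.4, 197.9]
```

View pics/w2.png

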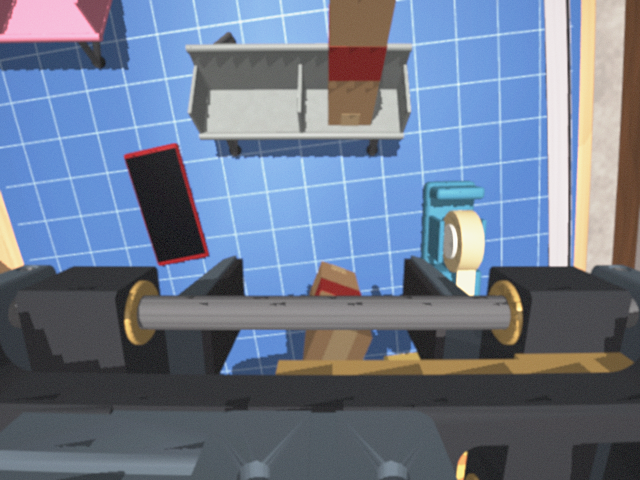

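```bash
python3 - <<'E'
from h import *
import pickle
from scipy.optimize import least_squares
T,S=cam('top'),cam('side'); W=pickle.load(open('w2.pkl','rb'))
M=[(W,(198,137),(-54,58,31)),(W,(407,138),(-54,-170,31)),(W,(187,46.5),(32,58,52)),(W,(411,46),(32,-170,52)),
(T,(207.7,240),(32,58,52)),(T,(256.7,246),(-54,58,31)),(T,(269.3,130),(-54,-170,31)),(T,(222.3,122.7),(32,-170,52))]
def w(p,q):
    c,s=np.cos(p[2]),np.sin(p[2]); return np.array([p[0]+c*q[0]-s*q[1],p[1]+s*q[0]+c*q[1],p[3]+q[2]])
for zf in (None,16):
    g=lambda p:np.r_[p,zf] if zf else p
    f=lambda p:np.concatenate([(proj(c,w(g(p),q))[0]-uv) for c,uv,q in M])
    r=least_squares(f,[560,150,1.5,16][:3 if zf else 4],loss='soft_l1'); p=g(r.x); print(p,np.degrees(p[2])); print(f(r.x).reshape(-1,2).round(1).tolist())
im=cv2.imread('pics/w2.png')
E=[((-54,58,31),(-54,-170,31)),((32,58,52),(32,-170,52)),((0,54,0),(0,-54,0)),((-54,54,31),(-34,54,65.6)),((-34,54,65.6),(20,54,34.6)),((0,54,0),(-54,54,31)),((0,-54,0),(-54,-54,31)),((-34,-54,65.6),(20,-54,34.6))]
for a,b in E:
    u,v=proj(W,np.array([w(p,a),w(p,b)]))*4; cv2.line(im,tuple(int(k/4*16) for k in u),tuple(int(k/4*16) for k in v),(0,255,255),1,16,4)
cv2.imwrite('pics/ov.png',cv2.resize(im[20:160,160:430],None,fx=2.9,fy=2.9))
# standing carton yaw/pos: overlay on top
print('top of carton seated (grip pt 55 above mid):',w(p,(51.5,0,137.6)))
m=None
manip.get_image('top'); e=manip.trace('top','carton')[0]; cnt=max(cv2.findContours(e['mask'].astype(np.uint8),0,1)[0],key=len)
q=np.array([600,-89,1.094])
B=np.array([(a,b,d) for a in(-24,24) for b in(-24,24) for d in(0,180)],float)
def cost(q):
    P=np.array([w([*q,0],k) for k in B]); k=np.zeros((480,640),np.uint8); cv2.fillConvexPoly(k,cv2.convexHull((proj(T,P)*16).round().astype(np.int32)),1,shift=4); k=k>0
    return 1-(k&e['mask']).sum()/(k|e['mask']).sum()
from scipy.optimize import minimize
s=minimize(cost,q,method='Nelder-Mead',options=dict(initial_simplex=[q,q+[10,0,0],q+[0,10,0],q+[0,0,.1]])); print('carton',s.x,s.fun)
E
```

```text
[536.78626907 159.50514706   1.44558893  17.92273689] 82.82614440153259
[[0.5, -0.2], [-4.0, -1.2], [-1.6, 1.3], [0.6, 1.5], [-0.3, 0.1], [-2.5, -0.2], [-0.8, -1.5], [0.4, -1.4]]
[536.82980445 159.79258486   1.44506669  16.        ] 82.79622252402466
[[1.0, -0.4], [-4.4, -1.3], [-0.9, 1.5], [0.2, 1.9], [-0.2, 0.1], [-2.5, -0.2], [-0.8, -1.2], [0.4, -1.2]]
top of carton seated (grip pt 55 above mid): [543.28783455 210.88606631 153.6       ]
carton [597.90562773 -92.80253807   1.10193015] 0.03215686274509799
```

View pics/ov.png

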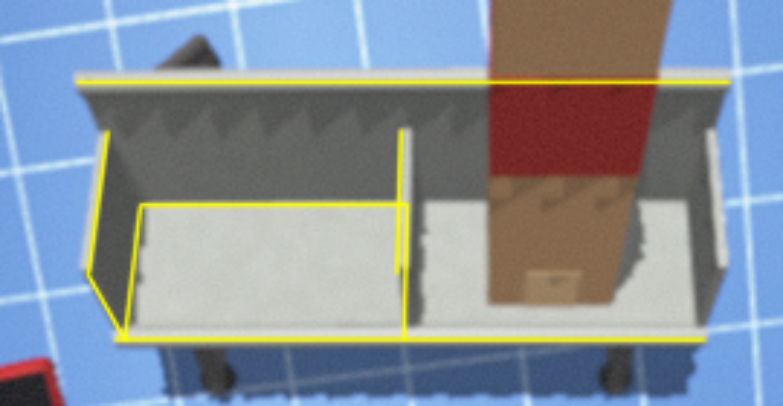

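{"op": "move_arm", "data": {
  "moves": [
    [0,-3.4,0,-7,8],
    [0,-3.4,0,-7,8],
    [-0.1,-3.4,0,-5.6,8],
    [0,0,0,0,8],
    [0,0,-4,0,8],
    [0,0,-4,0,8],
    [0,0,-4,0,8],
    [0,0,-3,0,8],
    [0,0,-2,0,8],
    [0,0,0,0,8],
    [0,0,0,0,4],
    [0,0,0,0,4],
    [0,0,0,0,4],
    [0,0,0,0,4]
  ],
  "grip_force": 5
}}

```text
time: 12.72
tcp_pos: [598.4, -93.0, 146.4]
orientation: [2.677, 1.645, 0.0]
contact_force: [-0.9, 0.4, 2.4]
width: 48.1
```

```bash
python3 - <<'E'
from h import *
o=manip.get_obs(); print(o['tcp_pos'],o['width'],o['contact_force'],o['moment'])
d=R.from_rotvec(o['orientation']).as_matrix()[:,0]; L=o['tcp_pos'][2]-6; print(d)
th=np.radians(np.linspace(0,31,11)); x=-24*np.cos(th)+L*np.sin(th); z=L*np.cos(th)+24*np.sin(th)
print([[round(float(v),2) for v in (a*d[0]/10,a*d[1]/10,b/10)]+[0,4] for a,b in zip(np.diff(x),np.diff(z))])
E
```

```text
[598.35277764 -93.00053752 146.43253688] 48.07872076042069 [-0.86540873  0.41802788  2.41766709] [0.05424162 0.15713035 0.00477074]
[4.51836014e-01 8.92101004e-01 1.24084647e-04]
[[0.34, 0.68, 0.11, 0, 4], [0.35, 0.68, 0.07, 0, 4], [0.35, 0.69, 0.03, 0, 4], [0.35, 0.69, -0.02, 0, 4], [0.35, 0.69, -0.06, 0, 4], [0.35, 0.68, -0.1, 0, 4], [0.34, 0.68, -0.14, 0, 4], [0.34, 0.67, -0.18, 0, 4], [0.33, 0.66, -0.22, 0, 4], [0.33, 0.65, -0.26, 0, 4]]
```

{"op": "move_arm", "data": {
  "moves": [
    [0.34,0.68,0.08,0,4],
    [0.35,0.68,0.05,0,4],
    [0.35,0.69,0.02,0,4],
    [0.35,0.69,-0.02,0,4],
    [0.35,0.69,-0.06,0,4],
    [0.35,0.68,-0.1,0,4],
    [0.34,0.68,-0.14,0,4],
    [0.34,0.67,-0.18,0,4],
    [0.33,0.66,-0.22,0,4],
    [0.33,0.65,-0.26,0,4]
  ]
}}

```text
time: 13.98
tcp_pos: [633.0, -24.8, 137.5]
orientation: [-2.677, -1.645, -0.0]
contact_force: [-0.9, -0.2, 1.6]
width: 48.1
```

{"op": "move_arm", "data": {
  "moves": [
    [0,0,0,0,4],
    [0,0,0,0,4]
  ],
  "grip_force": 60
}}

```text
time: 14.22
tcp_pos: [633.0, -24.8, 137.6]
orientation: [-2.676, -1.644, -0.002]
contact_force: [-0.3, 2.2, 0.1]
width: 47.6
```

{"op": "move_arm", "data": {
  "moves": [
    [0,0,2,0,4],
    [0,0,4,0,4],
    [0,0,4,0,4],
    [0,0,0,0,4],
    [0,0,0,0,4]
  ]
}}

```text
time: 14.85
tcp_pos: [631.6, -25.4, 235.0]
orientation: [-2.675, -1.643, 0.005]
contact_force: [0.3, 1.2, -4.6]
width: 48.1
```

```bash
python3 - <<'E'
from h import *
o=manip.get_obs(); print(o['tcp_pos'],o['width'],o['contact_force'],o['moment'])
T,S=cam('top'),cam('side'); t=[]
s=shot('side'); e=manip.trace('side','carton'); t.append((S,e[0]['mask'])); print([(k['conf'],k['extent']) for k in e])
shot('top'); e=manip.trace('top','carton'); print([(k['conf'],k['extent']) for k in e]); 
if e: t.append((T,e[0]['mask']))
# tilt estimate: carton fixed in gripper; params tilt, distance grip->foot ; axis in plane of tool x,z
d=R.from_rotvec(o['orientation']).as_matrix()[:,0]; n=np.cross([0,0,1],d); g=o['tcp_pos']+[0,0,-6]
im=s[60:260,200:440].copy()
for phi in (0,15,30):
    a=np.sin(np.radians(phi))*d+np.cos(np.radians(phi))*np.array([0,0,1]); b=np.cross(n,a)
    foot=g-140*a; P=np.array([foot+k*a+24*i*b+24*j*n for k in(0,180) for i in(-1,1) for j in(-1,1)])
    h=cv2.convexHull(proj(S,P).round().astype(np.int32)); k=np.zeros((480,640),np.uint8); cv2.fillConvexPoly(k,h,1)
    print(phi,[round(float((m&(k>0)).sum()/m.sum()),3) for c,m in t[:1]])
    cv2.polylines(im,[h-np.array([200,60],np.int32)],True,{0:(255,0,0),15:(0,255,0),30:(255,255,0)}[phi],1)
cv2.imwrite('pics/l4.png',cv2.resize(im,None,fx=2.5,fy=2.5)[:,:,::-1])
E
```

```text
[631.55950114 -25.36948162 234.98182255] 48.11633684150329 [ 0.26193787  1.23857028 -4.56113905] [ 0.20868508 -0.16460773 -0.00960914]
[(0.94, [206.1, 132.0, 280.0, 209.6]), (0.47, [160.0, 274.8, 303.6, 368.1])]
[]
0 [0.525]
15 [0.702]
30 [0.933]
```

View pics/l4.png

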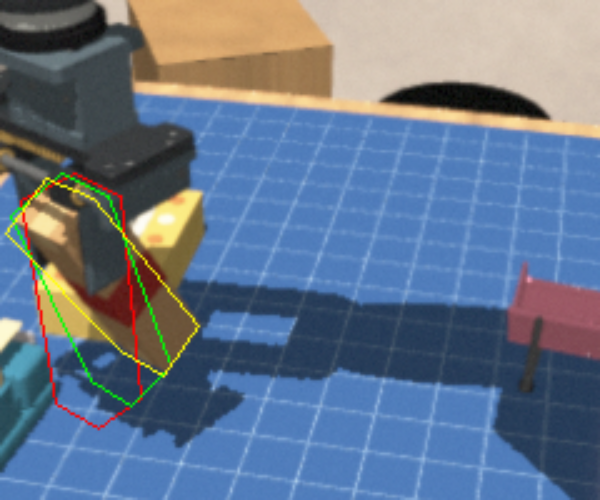

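{"op": "move_arm", "data": {
  "moves": [
    [-1,0,2,3,4],
    [-2,0,3,5,4],
    [-3,1,1,5,4],
    [-2.4,2,0,5,4],
    [0,3,0,1.7,4],
    [0,4,0,0,4],
    [0,4,0,0,4],
    [0,4,0,0,4],
    [0,4,0,0,4],
    [0,3,0,0,4],
    [0,1.5,0,0,4],
    [0,0.6,-1,0,4],
    [0,0,-2,0,4],
    [0,0,-2,0,4],
    [0,0,-0.8,0,4],
    [0,0,0,0,4],
    [0,0,0,0,4]
  ]
}}

```text
time: 17.18
tcp_pos: [549.3, 245.5, 240.4]
orientation: [2.356, 2.077, 0.003]
contact_force: [0.7, 1.0, -5.1]
width: 48.0
```

```bash
cat > chk.py <<'E'
from h import *
o=manip.get_obs(); print(o['time'],o['tcp_pos'].round(1),o['width'],o['contact_force'].round(2),o['moment'].round(3))
T,S=cam('top'),cam('side'); Rm=R.from_rotvec(o['orientation']).as_matrix(); d=Rm[:,0]; print('yaw',np.degrees(np.arctan2(d[1],d[0])))
n=np.cross([0,0,1],d); g=o['tcp_pos']+[0,0,-6]
res=[]
ms=[]
for nm,c in (('side',S),('top',T)):
    manip.get_image(nm)
    for e in manip.trace(nm,'carton'): ms.append((nm,c,e['mask'],e['conf'],e['extent'])); print(nm,e['conf'],e['extent'])
for nm,c,m,cf,ex in ms:
    best=[]
    for phi in range(10,46,1):
        a=np.sin(np.radians(phi))*d+np.cos(np.radians(phi))*np.array([0,0,1]); b=np.cross(n,a); foot=g-140*a
        P=np.array([foot+k*a+24*i*b+24*j*n for k in(0,180) for i in(-1,1) for j in(-1,1)])
        k=np.zeros((480,640),np.uint8); cv2.fillConvexPoly(k,cv2.convexHull(proj(c,P).round().astype(np.int32)),1)
        best.append(((m&(k>0)).sum()/(m|(k>0)).sum(),phi))
    print(nm,max(best))
E
python3 chk.py
```

```text
17.175 [549.3 245.5 240.4] 47.993418307909074 [ 0.7   1.02 -5.07] [ 0.243 -0.148  0.037]
yaw 82.81871714500934
side 0.84 [185.6, 231.1, 267.4, 312.1]
top 0.9 [160.4, 174.7, 228.1, 222.1]
side (np.float64(0.6162699450693173), 31)
top (np.float64(0.60984393757503), 33)
```

{"op": "move_arm", "data": {
  "moves": [
    [-0.1,-0.8,-1.5,0,4],
    [-0.2,-0.8,-1.5,0,4],
    [-0.1,-0.8,-1.5,0,4],
    [-0.1,-0.8,-1.5,0,4],
    [-0.1,-0.6,-1.0,0,4],
    [0,0,0,0,4],
    [0,0,0,0,4]
  ]
}}

```text
time: 18.25
tcp_pos: [543.3, 208.0, 170.1]
orientation: [2.355, 2.078, 0.002]
contact_force: [-0.8, 0.1, -5.3]
width: 48.0
```

{"op": "move_arm", "data": {
  "moves": [
    [0,-0.2,-0.4,0,4],
    [0,-0.2,-0.3,0,4],
    [0,0,0,0,4]
  ]
}}

```text
time: 18.62
tcp_pos: [542.5, 203.5, 162.3]
orientation: [-2.356, -2.078, 0.001]
contact_force: [0.4, -0.4, -4.7]
width: 47.8
```

{"op": "move_arm", "data": {
  "moves": [
    [0,-0.1,-0.2,0,4],
    [0,0,0,0,4]
  ]
}}

```text
time: 18.88
tcp_pos: [543.0, 203.0, 161.2]
orientation: [2.356, 2.078, 0.002]
contact_force: [0.1, 1.6, -1.9]
width: 48.0
```

{"op": "move_arm", "data": {
  "moves": [
    [0,-0.1,-0.2,0,4],
    [0,0,0,0,4]
  ]
}}

```text
time: 19.12
tcp_pos: [543.1, 202.9, 161.2]
orientation: [-2.356, -2.077, -0.005]
contact_force: [-3.0, 3.4, 9.6]
width: 47.9
```

{"op": "move_arm", "data": {
  "moves": [
    [0,0.3,0,0,4],
    [0,0.2,-0.1,0,4],
    [0,0,0,0,4]
  ]
}}

```text
time: 19.5
tcp_pos: [543.7, 206.9, 158.8]
orientation: [2.354, 2.078, 0.004]
contact_force: [0.1, 0.6, 5.4]
width: 47.5
```

{"op": "move_arm", "data": {
  "moves": [
    [0,0.2,-0.1,0,4],
    [0,0,0,0,4]
  ]
}}

```text
time: 19.75
tcp_pos: [543.9, 208.9, 157.6]
orientation: [2.354, 2.078, 0.004]
contact_force: [-0.6, 1.2, 4.9]
width: 47.9
```

{"op": "move_arm", "data": {
  "moves": [
    [0,0.2,-0.1,0,4],
    [0,0,0,0,4]
  ]
}}

```text
time: 20.0
tcp_pos: [543.8, 210.9, 156.5]
orientation: [2.354, 2.078, 0.004]
contact_force: [1.1, 1.4, 5.6]
width: 47.8
```

{"op": "move_arm", "data": {
  "moves": [
    [0,0.2,-0.1,0,4],
    [0,0,0,0,4]
  ]
}}

```text
time: 20.25
tcp_pos: [543.8, 212.9, 155.4]
orientation: [2.354, 2.078, 0.004]
contact_force: [1.6, 0.5, 4.6]
width: 47.4
```

{"op": "move_arm", "data": {
  "moves": [
    [0,0.2,-0.1,0,4],
    [0,0,0,0,4]
  ]
}}

```text
time: 20.5
tcp_pos: [543.7, 213.6, 154.8]
orientation: [2.351, 2.078, 0.0]
contact_force: [-0.5, -0.7, 8.5]
width: 47.7
```

```bash
python3 chk.py; python3 - <<'E'
from h import *
s=shot('side'); t=shot('top')
a=cv2.resize(s[200:360,120:320],None,fx=2,fy=2); b=cv2.resize(t[110:260,140:300],None,fx=2.13,fy=2.13)
o=np.zeros((330,750,3),np.uint8); o[:a.shape[0],:400]=a; o[:b.shape[0],405:405+b.shape[1]]=b; cv2.imwrite('pics/l5.png',o[:,:,::-1])
E
```

```text
20.5 [543.7 213.6 154.8] 47.67961094186921 [-0.48 -0.71  8.5 ] [-1.502  0.02   0.075]
yaw 82.94069288279073
side 0.68 [208.0, 268.1, 280.1, 323.8]
top 0.67 [194.4, 188.9, 252.7, 225.1]
side (np.float64(0.5702028081123245), 33)
top (np.float64(0.5617853190704537), 33)
```

View pics/l5.png

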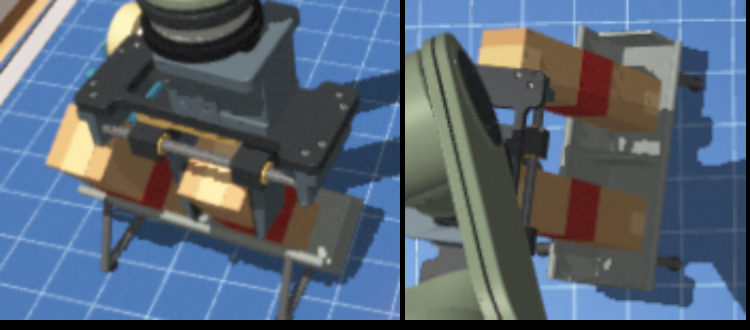

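{"op": "move_arm", "data": {
  "moves": [
    [0,0,0,0,4],
    [0,0,0,0,4]
  ],
  "grip_force": 8
}}

```text
time: 21.05
tcp_pos: [543.8, 215.0, 153.7]
orientation: [2.354, 2.078, 0.004]
contact_force: [2.5, 1.4, 2.2]
width: 48.1
```

{"op": "move_arm", "data": {
  "moves": [
    [0,0,0,0,4],
    [0,0,0,0,4],
    [0,0,0,0,4.9],
    [0,0,0,0,5.2],
    [0,0,0,0,6.6],
    [0,0,0,0,6.6],
    [0,0,0,0,6.6]
  ],
  "grip_force": 3
}}

```text
time: 21.92
tcp_pos: [542.5, 214.6, 153.5]
orientation: [-2.356, -2.078, 0.001]
contact_force: [0.2, -0.4, 0.8]
width: 66.1
```

{"op": "move_arm", "data": {
  "moves": [
    [0,0,1,0,6.6],
    [0,0,2,0,6.6],
    [0,0,3,0,6.6],
    [0,0,4,0,6.6],
    [0,0,4,0,6.6],
    [0,-4,3,0,6.6],
    [0,-5,0,0,6.6],
    [0,-6,0,0,6.6],
    [0,-6,0,0,6.6],
    [0,-5,0,0,6.6],
    [0,0,0,0,6.6]
  ]
}}

```text
time: 23.3
tcp_pos: [542.5, -48.3, 324.3]
orientation: [2.36, 2.072, 0.0]
contact_force: [-0.4, 0.7, -0.9]
width: 65.8
```

```bash
python3 - <<'E'
from h import *
T,S,W=cam('top'),cam('side'),cam('wrist'); o=manip.get_obs(); print(o['time'],o['tcp_pos'].round(1),o['contact_force'].round(2))
s=shot('side'); t=shot('top'); w=shot('wrist')
yaw=np.radians(82.8); d=np.array([np.cos(yaw),np.sin(yaw),0]); ry=np.array([-d[1],d[0],0]); Z=np.array([0,0,1.])
a=.5*d+.866*Z; nb=-.866*d+.5*Z; O=np.array([536.8,159.7,16])
P=np.array([O+i*nb+k*a+(7*(-1)+24*j)*ry for i in(0,48) for k in(0,180) for j in(-1,1)])
for n,c,im in (('top',T,t),('side',S,s),('wrist',W,w)):
    h=cv2.convexHull(proj(c,P).round().astype(np.int32)); k=np.zeros((480,640),np.uint8); cv2.fillConvexPoly(k,h,1)
    e=manip.trace(n,'carton'); 
    for q in e[:2]: print(n,q['conf'],q['extent'],'IoU',(q['mask']&(k>0)).sum()/(q['mask']|(k>0)).sum())
    cv2.polylines(im,[h],True,(255,255,0),1)
A=cv2.resize(t[110:260,150:300],(390,390)); B=cv2.resize(w[0:300,130:430],(390,390)); C=cv2.resize(s[230:370,120:320],(280,196))
o=np.zeros((590,790,3),np.uint8); o[:390,:390]=A; o[:390,395:785]=B; o[392:588,:280]=C; cv2.imwrite('pics/end.png',o[:,:,::-1])
E
```

```text
23.3 [542.5 -48.3 324.3] [-0.37  0.72 -0.87]
top 0.94 [166.4, 185.6, 253.9, 226.6] IoU 0.7548953409858203
side 0.79 [208.1, 270.1, 281.0, 327.0] IoU 0.8573481854114265
wrist 0.9 [261.9, 0.0, 320.5, 72.0] IoU 0.8020358960621484
```

View pics/end.png

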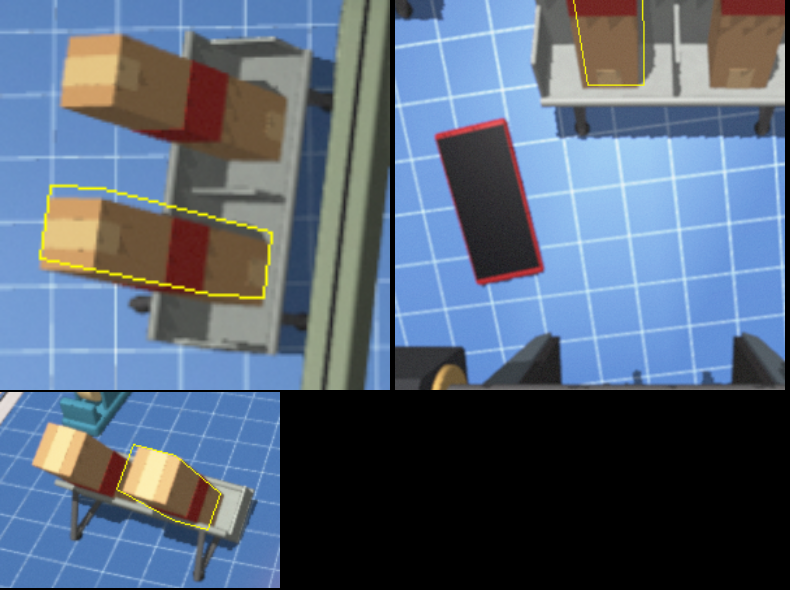

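```bash
python3 -c "
from h import *
manip.get_image('top'); print([e['extent'] for e in manip.trace('top','carton')[:1]]); print(manip.sign_off())"
```

```text
[[165.4, 185.8, 255.2, 229.0]]
the job is handed in; nothing more can be done
None
```

The carton now stands heavy end down in the empty bay of the grey rack, leaning back about 30°, and I handed the job in at about 23.5 s.

- **Heavy end:** I lifted the carton at its middle. The wrist moment was about 0.24 Nm, which put the heavy end at the end lying towards +y.
- **Placing:** I stood it up on the heavy end, regripped it and tilted it 30° against the table. Then I carried it over at 60 N and lowered it onto the bay floor. I slid it down the slope until it stopped against the back, then let go gently.
- **Last checks:** The top, side and wrist pictures show it parallel to the neighbour with the red bands level. It kept the same outline, within 1 to 3 pixels, in two top pictures taken after release. The arm was clear and touching nothing.
- **Disagreements:** The outline I expected overlapped the traced one by only 0.75 to 0.86. I drew it 7 mm too far towards the other bay, and the carton sits nearer the middle, inside the cheeks. It stopped about 5 mm further along +y than I had worked out, and I put that down to rack-fit and grip error. The rack's height fitted at 16 to 18 mm.
- **Other items:** The neighbour and phone look undisturbed in the final picture. The dispenser was only partly in view and the tissue box was not in view. I saw no sign of touching any of them, but I did not measure their final positions.

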